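# Take the amber filter out of the filter changer and show it to the torch beam

### The arm

A 6-joint arm with a two-finger parallel gripper is mounted at the origin on a cart in front of the work surface, level with it; the furniture and walls round the work are solid. World frame = base frame: x ahead of the robot, y to its left, z up, the work surface at z = 0. Lengths are in mm, angles in rad, forces in N, time in s.
With the tool pointing down it reaches from about 250 to 775 mm from the base axis. Payload 8.9 kg.
Tool frame: the origin (TCP) lies at the very end of the fingers, on their centre line; the grasp point (between the pads) lies 19 mm behind it; z points along the fingers, y is the line along which they close (so a half turn about z gives the same grasp; the last joint's range is limited). The gripper opens to 85 mm and grips with 20 to 120 N. Pads are 22 mm wide; open, the fingers measure 114 mm over their backs; the gripper's body (76 mm by 85 mm) begins 54 mm behind the grasp point. The pads swing forward as they close: fully open they stand 13 mm farther back than shut.
Start: joints at [1.096, 0.291, -0.153, 1.127, 0, 1.431], TCP at [172.994, 495.678, 231.305] pointing down, gripper open.
Joint ranges: [-2.52, 2.52], [-0.91, 1.74], [-1.3, 1.37], [-1.96, 2.02], [-1.52, 1.47], [-3.14, 3.14]. Speed limits (rad/s): [2.22, 2.22, 2.79, 3.14, 3.14, 3.14].

### API

Orientations are given as a rotation vector (axis times angle).
In Python, from workcell import state, eyes, ctrl gives the robot as it stands.
- The arm moves only by the tool step_arm, never from a script. Its argument "moves" is one flat list of numbers, 5 for each row, row after row: the shift along the tool's x, y, z in m, then the turn about the tool's z in degrees, then the opening, from 0 (shut) to 1 (fully open). In form: [x, y, z, roll, grip, x, y, z, roll, grip, ...]. A call has 1 to 20 rows; each row shifts and turns the commanded pose from where the row before left it, along the tool's axes as they then stand; what a row does not reach is not made up. A row lasts 1/8 s, in which the tool goes at most 62.5 mm and 10.7 degrees, less where a joint would pass 70% of its speed; a pose out of reach is approached as far as the arm can. A call with a gripper value outside its range is refused whole. The fingers move at their own pace and stop on an object; "force" is the grip in N (left out, the last holds). Time passes only in rows, so rows that do not move let the fingers close. It gives the time, the measured TCP pose, the force, the opening and the grip force at its end, in the units of the state.
- state(): the state, without advancing time (a new reading comes with each control period).
- eyes.grab_frame(name): name is "scene" or "top" or "wrist"; returns the picture (480x640x3 uint8, blue, green, red); there is no depth.
- eyes.camera_model(name): a dict with "camera_matrix" (3x3 intrinsics, pixels), "R" (3x3) and "t" (3): a world point X has camera coordinates R X + t; the wrist camera has in their place "T_tool_cam" (4x4, takes a point from camera to tool coordinates, whose origin is the TCP and whose axes are the flange's). Camera axes: x right, y down, z forward; pixel columns grow to the right and rows downward; lengths in mm; the calibration is good to about 2 mm. A picture is of the moment at which its call begins: read the wrist's pose just before it. camera_model takes no time and is no camera call.
- ctrl.close_job(): hands the job in; it is judged then, once.
The state is a dict: "t": time; "joint_pos": joint angles; "joint_velocities": joint speeds; "effort": joint torques, N m; "eef_pos": TCP position; "tcp_rot": TCP orientation; "force": force on the tool from outside, world axes, zero at the start; "wrist_torque": the same for the moment, N m; "grip_width": opening from 0.0 (shut) to 1.0 (fully open); "grasp_force": force on a finger pad.
Only numpy, scipy, OpenCV 4.12 (cv2) and the standard library are available. Lean on these libraries where they do the work, as an engineer would, in place of code of your own. Each camera call takes 0.05 s, during which the arm holds its last target. There are 200 camera calls.

### The job

Turn the shutter dial on the filter changer clockwise until its white pointer is at the red mark, and only then lift the blue cover flap past upright so that it stays open. Draw the amber filter plate straight up out of its slot by its orange tab, and finish while holding it still and upright in the gripper, in the beam of the green-ringed torch: window centred on the lens, face square to the beam, about 5 cm in front of the lens and touching nothing. Leave the dial at the mark and the flap open, and do not disturb the other things on the table.

Things in the scene. Friction and masses are not known exactly. Their poses are not given: they have to be found in the camera images.
- housing: Filter changer (sizes in mm): white box fixed to the table, 100 (x) x 170 (y) x 87 tall; origin centre of underside, front = its -x. Right (-y): closed top with the dial. Left: filter bay under the blue flap, 90 (x) x 84 (y) inside, centred at y = +37, walls 81 tall, bay floor 40 above the table with a slot 49 (x) x 9 (y), 35 deep. A round port stands 6 proud of the left face, up to height 54.
- dial (a joint): Shutter dial (rad): 0 = pointer to the changer's -y (right), grows clockwise seen from above, 1.571 = pointer at the red mark, towards the changer's front (-x); stops at 0 and 3.14. Starts at 0.2 to 0.8. Light friction (0.03 N m), stays where left.
- dial_grip (a point): Point on the dial's vertical axis, 20 above the changer's top, in its grip: a black bar 44 long, 12 wide, from 6.5 to 28.5 above the changer's top, with a white pointer line on one end, over a grey disc of radius 24. The point's y axis runs along the bar, -y to the pointer; pinch along its x axis, across the 12. The bay begins 37 from the axis.
- red_mark (a point): Red index mark on the changer's top (12 x 4, flat), in front of the dial.
- flap (a joint): Cover flap hinge (rad): 0 = shut, level; 1.571 = upright; stops at 1.92. Friction (0.09 N m) lets it stay at any angle; lifting at the tab takes about 1.5 N.
- flap_hinge (a point): Midpoint of the flap's hinge line, which runs along the changer's x, at height 84, between the dial and the bay. The point turns with the flap: its y axis points from the hinge to the tab, its x is the hinge axis (a positive turn opens), its z is the flap's outer face (up when shut).
- flap_tab (a point): On the yellow lift tab of the blue flap, 117 from the hinge line. The flap (100 wide along the hinge, 6 thick) ends 96 from the hinge line; the tab sticks out from 96 to 131, 18 wide (20 at its very end), 8 thick: over the changer's left side when shut, up when upright. Fingers from above, pinched across the 18 (along the changer's x), can follow it round. Axes as flap_hinge.
- filter: Loose filter plate, 60 g: black frame 46 wide (its x) x 6 thick (its y) x 46 tall with an amber window, and an orange tab on top; origin at the centre of its lower edge, z up; 72 tall in all. It stands in the slot of the bay, its x along the changer's x, the lower edge 5 above the table, hidden while the flap is shut. Play in the slot 1.5 at each side.
- filter_tab (a point): Centre of the orange tab of the filter plate: 26 (x) x 10 (y) x 27 tall, 58.5 above the plate's lower edge; when in the slot it is 63.5 above the table, 13.5 below the tab's top end at 77, and 37 or more from every wall of the bay. Pinch it across the 10 (plate's y). Axes as filter.
- filter_window (a point): Centre of the filter's amber window, 35.5 below filter_tab and 23 above the plate's lower edge; the window's normal is the plate's y.
- torch_lens (a point): Centre of the lens of the black torch with the green ring, level in a fixed stand (base 70 x 60), 100 above the table. The beam leaves along this point's -y (to the robot's right; the stand may be turned); x is level across the beam, z up. The torch is 32 across and 104 long, behind the lens (+y); its top is 116 above the table.
- magnifier: Bystander: hand lens, brass rim and black handle, 62x148x9 mm, near the front edge; origin at its underside.
- tape_roll: Bystander: roll of magenta tape, 52x52x28 mm, near the front edge; origin at its underside.
- blue_crystal: Bystander: bright blue crystal cluster, 57x60x41 mm, left of the torch; origin at its underside.
- amethyst: Bystander: violet amethyst on grey rock, 58x80x42 mm, behind the optical rail; origin at its underside.
- limonite: Bystander: ochre-brown stone, 40x56x26 mm, behind the optical rail; origin at its underside.
- glasses: Bystander: red safety glasses, 59x126x44 mm, at the back right; origin at its underside.
- carton: Bystander: slim white carton, 173x29x26 mm, behind the right end of the optical rail; origin at its underside.
There are look-alikes about, which are no part of the job. Of the things that look like the part that bears torch_lens, the larger one is meant.

How it is judged (in metres and radians):
On the way, in this order (a step that is already met when the one before it is completed fails the run):
1. the dial stands at the red mark (within 0.15 rad) while the flap is still shut (value of joint dial between 1.421 and 1.721 rad and value of joint flap below 0.1 rad), for 0.2 s.
2. the flap is open past upright (over 1.55 rad) with the filter still in its slot (value of joint flap above 1.55 rad and height (world z) of filter below 0.02 m), for 0.2 s.
3. the filter is drawn out of the changer, its lower edge above the walls, between the fingers (height (world z) of filter above 0.087 m and contact force between the fingers and filter above 1 N), for 0.1 s.
At the end, for the whole second after the job is handed in: Filter held still by the fingers, upright and square to the beam (0.2 rad each), window centre within 15 mm (sideways, height) of the lens axis, 25 to 80 mm before the lens, not touching torch or stand; dial at the red mark (0.15 rad), flap open past upright (over 1.55 rad) (value of joint dial between 1.421 and 1.721 rad and value of joint flap above 1.55 rad and contact force between the fingers and filter above 1 N and contact force between filter and torch_stand below 0.1 N and linear speed of filter below 0.02 m/s and angle between filter's own z axis and vertical below 0.2 rad and angle between the y axis of filter and the y axis of torch_lens, either way round below 0.2 rad and x of filter_window in the frame of torch_lens between -0.015 and 0.015 m and z of filter_window in the frame of torch_lens between -0.015 and 0.015 m and y of filter_window in the frame of torch_lens between -0.08 and -0.025 m); the arm keeps its last pose, push and grip.
It fails at once if the flap is raised while the dial is away from the red mark (value of joint flap above 0.2 rad and (value of joint dial below 1.371 rad or value of joint dial above 1.771 rad)).
It fails at once if a bystander is moved by more than 30 mm (distance of any of magnifier, tape_roll, blue_crystal, amethyst, limonite, glasses, carton from where it was at the start of the episode above 0.03 m).
It also fails if it takes over 64 s, if anything falls off the work surface, if the arm or the gripper's body presses on something with over 40 N, if the wrist force passes 120 N, or if a joint passes its speed limit or range.

## Working session

There is one attempt and no reset: what is moved stays moved. The work goes in short steps, Python scripts to look and compute and a tool call to move; the robot and the scene stay as the last step left them, time stands still between calls to the robot, and variables do not carry over. Pictures are saved under pics/ and viewed, at most 10 in all, crops included, and the job is handed in when it is done.

Besides the shell and the picture viewer there is one more tool, called after "Request:" as a command line: name --argument value ..., lists and objects as JSON in quotes. step_arm: Moves the arm, as the interface text tells. Its arguments: {"type":"object","properties":{"moves":{"type":"array"},"force":{"type":"number"}},"required":["moves"]}

```bash
mkdir -p pics; ls; cat > h.py <<'E'
import numpy as np, cv2
from scipy.spatial.transform import Rotation as Ro
from workcell import state, eyes, ctrl
def cam(n):
    m=eyes.camera_model(n); K=np.array(m["camera_matrix"],float)
    if n=="wrist":
        s=state(); T=np.array(m["T_tool_cam"]); W=np.eye(4); W[:3,:3]=Ro.from_rotvec(s["tcp_rot"]).as_matrix(); W[:3,3]=s["eef_pos"]
        C=np.linalg.inv(W@T); return K,C[:3,:3],C[:3,3]
    return K,np.array(m["R"],float),np.array(m["t"],float)
def ray(c,uv):
    K,R,t=c; d=R.T@np.linalg.solve(K,[uv[0],uv[1],1]); return -R.T@t,d
def onz(c,uv,z):
    o,d=ray(c,uv); return o+d*(z-o[2])/d[2]
def proj(c,X):
    K,R,t=c; p=K@(R@np.array(X,float)+t); return p[:2]/p[2]
E
python3 - <<'E'
from h import *
for n in("scene","top"):
    cv2.imwrite(f"pics/{n}0.png",eyes.grab_frame(n)); c=cam(n); print(n,-c[1].T@c[2],c[0][0,0])
s=state();print({k:np.round(v,3) for k,v in s.items()}); print(np.round(eyes.camera_model("wrist")["T_tool_cam"],3))
E
```

```text
pics
scene [ -651.34380539 -1135.87410953  1088.19415527] 556.4647033132895
top [ 379.12109703   28.1797707  1766.86749164] 613.8456242136288
{'t': np.float64(0.1), 'joint_pos': array([ 1.096,  0.291, -0.154,  1.127, -0.   ,  1.431]), 'joint_velocities': array([-0.001,  0.   ,  0.   ,  0.001,  0.001,  0.   ]), 'effort': array([ 2.0000e-03, -5.3798e+01,  3.3192e+01,  9.0000e-03, -0.0000e+00,
       -0.0000e+00]), 'eef_pos': array([172.818, 495.333, 230.804]), 'tcp_rot': array([-5.250e-01, -3.097e+00,  2.000e-03]), 'force': array([ 0.648, -1.934,  0.036]), 'wrist_torque': array([-0.026, -0.029,  0.035]), 'grasp_force': np.float64(0.0), 'grip_width': np.float64(1.003)}
[[ 0.00000e+00 -9.58000e-01 -2.88000e-01  7.34670e+01]
 [ 1.00000e+00  1.00000e-03 -0.00000e+00  7.90000e-02]
 [ 0.00000e+00 -2.88000e-01  9.58000e-01 -1.43447e+02]
 [ 0.00000e+00  0.00000e+00  0.00000e+00  1.00000e+00]]
```

View pics/scene0.png

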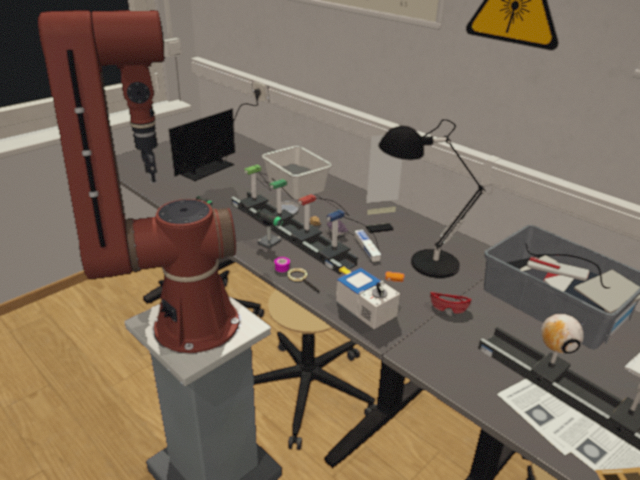

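View pics/top0.png

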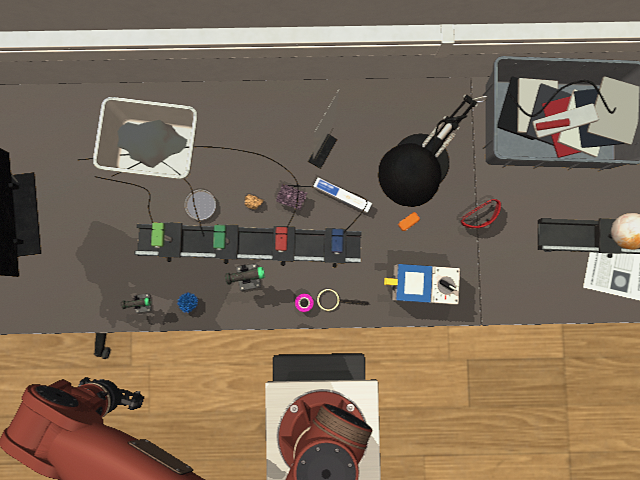

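The top view shows the changer at about (427,285), with the flap's yellow tab at (390,282) and the dial at (447,285). There are two green-ringed torches. One is at about (140,302) and is small. The other is at about (245,277) and is larger, so it fits "the larger one". I'll confirm this in one enlarged crop.

```bash
python3 - <<'E'
from h import *
im=cv2.imread("pics/top0.png")
a=cv2.resize(im[250:330,110:290],None,fx=4.4,fy=4.4,interpolation=cv2.INTER_CUBIC)[:300]
b=cv2.resize(im[255:315,375:475],(500,300),interpolation=cv2.INTER_CUBIC)
out=np.zeros((600,800,3),np.uint8); out[:a.shape[0],:a.shape[1]]=a[:, :800]; out[300:,:500]=b
cv2.imwrite("pics/crop1.png",out)
c=cam("top")
hsv=cv2.cvtColor(im,cv2.COLOR_BGR2HSV)
for nm,lo,hi,z in(("green",(65,120,120),(88,255,255),100),("yellow",(24,150,120),(34,255,255),88),("blue",(100,150,90),(112,255,255),87),("red",(0,150,120),(6,255,255),87)):
    m=cv2.inRange(hsv,lo,hi); n,l,st,ce=cv2.connectedComponentsWithStats(m)
    for i in range(1,n):
        if st[i,4]>5: print(nm,st[i],ce[i].round(1),onz(c,ce[i],z).round(1))
E
```

```text
green [258 267   6  11  53] [260.2 271.9] [461.2 162.9 100. ]
green [145 298   4   7  22] [146.1 300.9] [388.6 471.9 100. ]
yellow [384 278  13   7  72] [390.3 281.2] [ 429.9 -191.2   88. ]
blue [318 185  21  10  62] [330.6 189.9] [685.6 -33.3  87. ]
blue [397 264  35  38 726] [414.3 282.6] [ 424.8 -256.8   87. ]
blue [178 293  20  20 243] [186.9 301.7] [384.4 364.4  87. ]
red [561  98   4   3   6] [562.5  99. ] [ 932.7 -691.5   87. ]
red [544 109   6   5   8] [546.4 110.6] [ 900.  -644.2   87. ]
red [536 119  33  10 139] [551.9 124. ] [ 861.5 -657.8   87. ]
red [554 142   2   4   6] [554.5 143.5] [ 805.6 -662.    87. ]
red [556 149   5   8  16] [558.5 152.8] [ 779.1 -671.7   87. ]
red [492 199   9  10  23] [497.9 203.1] [ 640.3 -495.8   87. ]
red [475 203  12   8  19] [479.7 206.5] [ 631.7 -445.1   87. ]
red [462 210  38  18  88] [484.6 221. ] [ 590.9 -456.9   87. ]
red [466 212   8   5  11] [469.4 213.5] [ 612.5 -415.6   87. ]
red [276 227  11   6  58] [281.4 229.6] [577.2 104.5  87. ]
red [276 234  11  16 159] [280.9 241.8] [543.7 106.2  87. ]
red [ 85 384   7   1   7] [ 88. 384.]
[... 396 characters left out ...]
 15   6  28] [315.9 404.5] [102.9  18.6  87. ]
red [326 402  12   5  21] [331.9 403.7] [104.3 -24.4  87. ]
red [325 408  35  20  49] [341.9 418.5] [ 64.9 -50.5  87. ]
red [352 408  11  13  28] [357.2 413.1] [ 78.2 -91.9  87. ]
red [299 410   5   6   6] [301.3 412.5] [82.8 57.9 87. ]
red [316 421  40  24  88] [335.4 433.4] [ 26.3 -32.1  87. ]
red [ 74 424   5   3   9] [ 76.4 424.7] [ 62.6 659.4  87. ]
red [310 426  17  12 105] [317.9 433. ] [28.3 14.7 87. ]
red [  0 433  47  42 551] [ 20.9 455.1] [-13.7 805.5  87. ]
red [328 435   4   3   7] [329.3 436.4] [ 18.6 -15.7  87. ]
red [290 440  68  40 256] [321.1 454.6] [-28.1   7.1  87. ]
red [286 447   6   5  12] [288.2 449.2] [-12.6  94.4  87. ]
```

View pics/crop1.png

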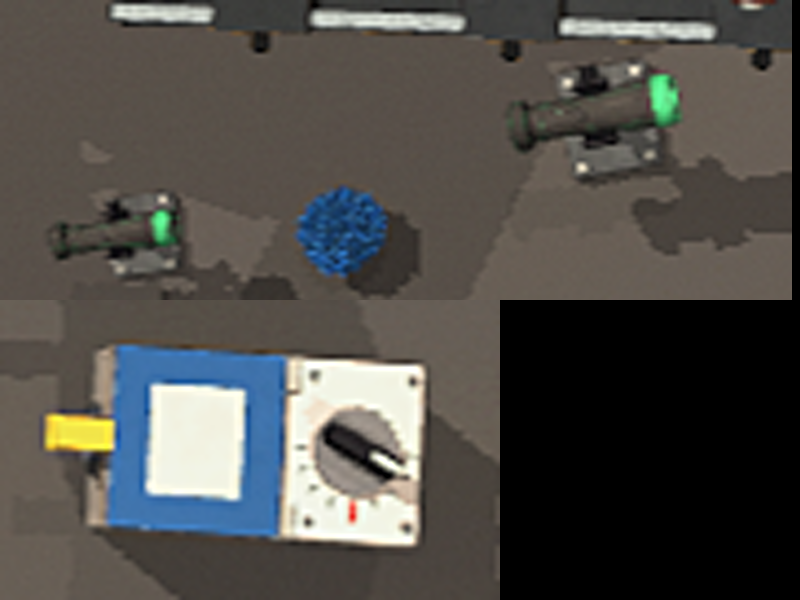

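Confirmed: the larger green-ringed torch, lens ring at pixel (260,272), is the target, and the small one at (146,301) is the look-alike. The dial is at about (446.6,285.4) with its pointer at lower right, and the red mark lies straight below it.

```bash
cat >> h.py <<'E'
def togo(P,head=None):
    "shift in tool axes (m) and roll (deg) to bring TCP to P with tool y heading (deg)"
    s=state(); R=Ro.from_rotvec(s["tcp_rot"]).as_matrix(); d=R.T@(np.array(P)-s["eef_pos"])/1000
    h=np.degrees(np.arctan2(R[1,1],R[0,1])); r=None if head is None else (h-head+180)%360-180
    print("t",s["t"].round(2),"tcp",s["eef_pos"].round(1),"yhead",h.round(1),"j",s["joint_pos"].round(2),"shift",d.round(4),"roll",r); return d,r
E
python3 - <<'E'
from h import *
c=cam("top"); p=onz(c,(446.6,285.4),100);print(p)
togo([p[0],p[1],215],151)
E
```

```text
[ 415.24556876 -342.09405424  100.        ]Traceback (most recent call last):
  File "<stdin>", line 3, in <module>
  File "h.py", line 20, in togo
    print("t",s["t"].round(2),"tcp",s["eef_pos"].round(1),"yhead",h.round(1),"j",s["joint_pos"].round(2),"shift",d.round(4),"roll",r); return d,r
              ^^^^^^^^^^^^
AttributeError: 'float' object has no attribute 'round'
```

```bash
sed -i 's/print("t",.*; return d,r/print("t",round(float(s["t"]),2),"tcp",np.round(s["eef_pos"],1),"yhead",round(float(h),1),"j",np.round(s["joint_pos"],2),"shift",d.round(4),"roll",r,"force",np.round(s["force"],1),"grip",s["grip_width"],s["grasp_force"]); return d,r/' h.py
python3 - <<'E'
from h import *
togo([415,-342,215],151)
E
```

```text
t 0.1 tcp [172.8 495.3 230.8] yhead 70.8 j [ 1.1   0.29 -0.15  1.13 -0.    1.43] shift [-0.5046 -0.7107  0.0165] roll -80.23958303983575 force [ 0.6 -1.9  0. ] grip 1.0030936398764896 0.0
```

Request:
step_arm --moves '[-0.0252,-0.0355,0.0008,0,1,-0.0252,-0.0355,0.0008,0,1,-0.0252,-0.0355,0.0008,0,1,-0.0252,-0.0355,0.0008,0,1,-0.0252,-0.0355,0.0008,0,1,-0.0252,-0.0355,0.0008,0,1,-0.0252,-0.0355,0.0008,0,1,-0.0252,-0.0355,0.0008,0,1,-0.0252,-0.0355,0.0008,0,1,-0.0252,-0.0355,0.0008,0,1,-0.0252,-0.0355,0.0008,0,1,-0.0252,-0.0355,0.0008,0,1,-0.0252,-0.0355,0.0008,0,1,-0.0252,-0.0355,0.0008,0,1,-0.0252,-0.0355,0.0008,0,1,-0.0252,-0.0355,0.0008,0,1,-0.0252,-0.0355,0.0008,0,1,-0.0252,-0.0355,0.0008,0,1,-0.0252,-0.0355,0.0008,0,1,-0.0252,-0.0355,0.0008,0,1]'

```text
t: 2.6
eef_pos: [414.9, -342.0, 214.9]
tcp_rot: [-0.525, -3.097, -0.001]
force: [1.0, 0.6, 1.0]
grip_width: 0.997
grasp_force: 0.0
```

Request:
step_arm --moves '[0,0,0,-10,1,0,0,0,-10,1,0,0,0,-10,1,0,0,0,-10,1,0,0,0,-10,1,0,0,0,-10,1,0,0,0,-10,1,0,0,0,-10,1,0,0,0,0,1,0,0,0,0,1]'

```text
t: 3.85
eef_pos: [414.8, -340.7, 215.1]
tcp_rot: [1.584, -2.713, -0.001]
force: [0.2, 0.0, -0.6]
grip_width: 1.001
grasp_force: 0.0
```

```bash
python3 - <<'E'
from h import *
togo([415,-342,215],151)
c=cam("wrist"); im=eyes.grab_frame("wrist"); cv2.imwrite("pics/w1.png",im); np.save("w1.npy",np.hstack([c[0],c[1],c[2][:,None]]))
E
```

```text
t 3.85 tcp [ 414.8 -340.7  215.1] yhead 150.5 j [-0.82  0.32 -0.15  1.1   0.   -1.88] shift [ 0.0011 -0.0008  0.0001] roll -0.458693540756542 force [ 0.2  0.  -0.6] grip 1.0009799458619524 0.0
```

View pics/w1.png

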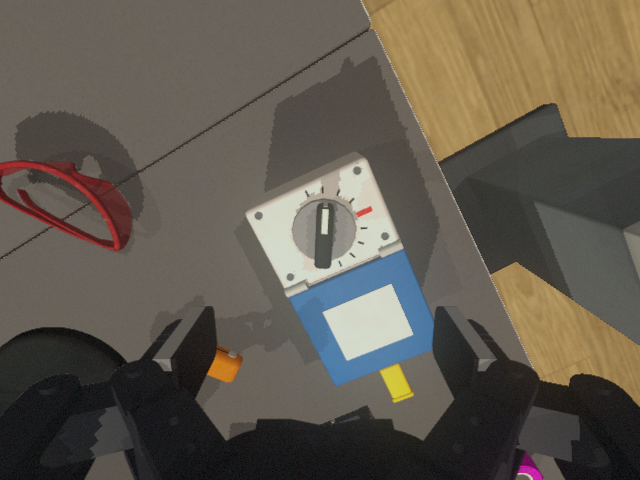

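The wrist view shows the dial disc centred near (324,230), with the black bar almost vertical and its white pointer end up. The red mark is at (364,211), the blue flap at about (365,315) and the yellow tab at (397,383).

```bash
cat > m.py <<'E'
from h import *
im=cv2.imread("pics/w1.png"); a=np.load("w1.npy"); c=(a[:,:3],a[:,3:6],a[:,6])
hsv=cv2.cvtColor(im,cv2.COLOR_BGR2HSV)
def blob(lo,hi,roi):
    x0,y0,x1,y1=roi; m=np.zeros(im.shape[:2],np.uint8); m[y0:y1,x0:x1]=cv2.inRange(hsv,lo,hi)[y0:y1,x0:x1]
    k=max(cv2.findContours(m,cv2.RETR_EXTERNAL,cv2.CHAIN_APPROX_NONE)[0],key=cv2.contourArea); return k
def w(k,z):
    q=np.array([onz(c,p[0],z)[:2] for p in k],np.float32); return cv2.minAreaRect(q)
bl=blob((100,120,60),(115,255,255),(250,230,450,400)); R=w(bl,87); print("flap",R, cv2.boxPoints(R).round(1).tolist())
ye=blob((22,120,80),(35,255,255),(360,350,430,410)); print("tab",w(ye,88))
re=blob((0,120,100),(8,255,255),(345,195,385,225)); print("red",w(re,87))
wh=blob((0,0,150),(179,70,255),(240,150,405,300)); R=w(wh,87); print("top",R,cv2.boxPoints(R).round(1).tolist())
bk=blob((0,0,0),(179,255,60),(300,195,350,275)); print("bar",w(bk,115), cv2.boundingRect(bk))
for uv in((316,204),(333,204),(316,266),(331,267)): print(onz(c,uv,115.5).round(1))
E
python3 m.py
```

```text
flap ((420.8680114746094, -257.0884094238281), (91.59747314453125, 98.40531921386719), 85.12242126464844) [[367.8999938964844, -298.5], [466.0, -306.8999938964844], [473.79998779296875, -215.60000610351562], [375.70001220703125, -207.3000030517578]]
tab ((425.8262634277344, -193.15281677246094), (36.541439056396484, 19.651647567749023), 82.89772033691406)
red ((380.8352355957031, -340.02490234375), (3.5111823081970215, 11.657742500305176), 85.25971984863281)
top ((413.6791687011719, -341.78466796875), (75.74552917480469, 98.75968933105469), 85.01917266845703) [[361.20001220703125, -375.20001220703125], [459.6000061035156, -383.79998779296875], [466.20001220703125, -308.29998779296875], [367.79998779296875, -299.79998779296875]]Traceback (most recent call last):
  File "m.py", line 13, in <module>
    bk=blob((0,0,0),(179,255,60),(300,195,350,275)); print("bar",w(bk,115), cv2.boundingRect(bk))
  File "m.py", line 6, in blob
    k=max(cv2.findContours(m,cv2.RETR_EXTERNAL,cv2.CHAIN_APPROX_NONE)[0],key=cv2.contourArea); return k
ValueError: max() iterable argument is empty
```

```bash
sed -i '/^bk=/,$d' m.py; cat >> m.py <<'E'
g=cv2.cvtColor(im,cv2.COLOR_BGR2GRAY)
m=np.zeros_like(g); m[190:275,290:358]=(g[190:275,290:358]<190)*255
k=max(cv2.findContours(m,cv2.RETR_EXTERNAL,cv2.CHAIN_APPROX_NONE)[0],key=cv2.contourArea); print("disc",w(k,90),cv2.minEnclosingCircle(k))
print(g[245,305:345].tolist()); print(g[260,305:345].tolist()); print(g[198:275,324].tolist())
E
python3 m.py | tail -4
```

```text
disc ((413.636962890625, -342.7057189941406), (60.419944763183594, 49.28115463256836), 60.56024169921875) ((324.1298828125, 226.89501953125), 41.55964279174805)
[151, 149, 139, 139, 140, 141, 140, 139, 140, 126, 81, 77, 78, 83, 83, 84, 79, 82, 81, 82, 81, 80, 82, 81, 78, 78, 74, 90, 120, 142, 143, 140, 142, 141, 142, 142, 143, 142, 142, 145]
[204, 204, 204, 205, 204, 204, 205, 204, 194, 153, 78, 78, 81, 83, 84, 80, 81, 80, 82, 81, 82, 81, 80, 80, 76, 77, 133, 192, 209, 212, 215, 215, 215, 203, 186, 213, 214, 213, 215, 215]
[131, 101, 114, 113, 117, 118, 119, 118, 152, 93, 79, 200, 213, 213, 213, 213, 213, 213, 214, 214, 214, 213, 214, 212, 214, 213, 213, 213, 213, 213, 214, 213, 214, 212, 214, 198, 121, 80, 79, 79, 82, 81, 83, 80, 81, 83, 81, 82, 82, 82, 81, 83, 79, 82, 84, 82, 80, 85, 82, 81, 81, 82, 81, 81, 80, 82, 79, 81, 81, 79, 105, 205, 216, 215, 214, 215, 214]
```

```bash
cat >> m.py <<'E'
print("---")
for uv,z in(((324.3,229.5),90),((323.7,237.5),115.5),((325,206),115.5),((322.4,268),115.5),((325,206),107)): print(uv,onz(c,uv,z).round(1))
Dx=np.array([.9963,-.0854]); print("from red",np.array([380.8,-340.0])+33*Dx)
R=Ro.from_rotvec(state()["tcp_rot"]).as_matrix()
togo([414.2,-341.8,95],152)
E
python3 m.py | sed '1,/---/d'
```

```text
(324.3, 229.5) [ 413.1 -343.    90. ]
(323.7, 237.5) [ 412.9 -344.1  115.5]
(325, 206) [ 401.5 -362.7  115.5]
(322.4, 268) [ 424.6 -325.3  115.5]
(325, 206) [ 402.3 -361.2  107. ]
from red [ 413.6779 -342.8182]
t 3.9 tcp [ 414.8 -340.7  215.2] yhead 150.6 j [-0.82  0.32 -0.15  1.1  -0.   -1.88] shift [ 0.0013 -0.      0.1202] roll -1.4199949649701864 force [ 0.9 -0.7 -0.3] grip 0.998903919314606 0.0
```

```bash
python3 -c "
from h import *
togo([413.3,-343,97],148.3)"
```

```text
t 3.9 tcp [ 414.8 -340.7  215.2] yhead 150.6 j [-0.82  0.32 -0.15  1.1  -0.   -1.88] shift [0.0028 0.0002 0.1182] roll 2.2800050350298022 force [ 0.9 -0.7 -0.3] grip 0.998903919314606 0.0
```

Request:
step_arm --moves '[0.003,0,0.03,2,1,0,0,0.03,0,1,0,0,0.03,0,0.6,0,0,0.028,0,0.4,0,0,0,0,0.2,0,0,0,0,0,0,0,0,0,0,0,0,0,0,0,0,0,0,0,0,0,0,0,0,0]' --force 25

```text
t: 5.15
eef_pos: [413.7, -343.7, 98.3]
tcp_rot: [-1.541, 2.738, -0.002]
force: [-2.1, 1.8, 6.8]
grip_width: 0.13
grasp_force: 29.7
```

```bash
python3 -c "
from h import *
togo([413.3,-343,97],85.1)"
```

```text
t 5.15 tcp [ 413.7 -343.7   98.3] yhead 148.7 j [-0.83  0.43 -0.33  0.81 -0.   -1.85] shift [-0.0004  0.0007  0.0013] roll 63.64962011398694 force [-2.1  1.8  6.8] grip 0.12967910938251287 29.719029664993286
```

Gripped at about 11 mm opening. Next I turn clockwise about 63.6°.

Request:
step_arm --moves '[0,0,0,8,0,0,0,0,8,0,0,0,0,8,0,0,0,0,8,0,0,0,0,8,0,0,0,0,8,0,0,0,0,8,0,0,0,0,8,0,0,0,0,0,0,0,0,0,0,0,0,0,0,0,0]'

```text
t: 6.52
eef_pos: [413.4, -343.3, 98.3]
tcp_rot: [0.144, 3.138, -0.001]
force: [-4.0, 3.4, 8.8]
grip_width: 0.127
grasp_force: 30.0
```

```bash
python3 -c "
from h import *
togo([413.3,-343,97],85.1)"
```

```text
t 6.53 tcp [ 413.4 -343.3   98.3] yhead 84.8 j [-0.83  0.43 -0.33  0.82 -0.   -0.74] shift [0.0001 0.0003 0.0013] roll -0.34649067237171494 force [-4.   3.4  8.8] grip 0.12749045787207344 29.991275668144226
```

Request:
step_arm --moves '[0,0,0,0,0.5,0,0,0,0,0.5,0,0,0,0,0.5,0,0,-0.04,0,0.5,0,0,-0.04,0,0.5,0,0,-0.02,0,0.5,0,0.052,0,0,0.5,0,0.052,0,0,0.5,0,0.052,0,0,0.5,0,0,0,10,0.5,0,0,0,10,0.5,0,0,0,10,0.5,0,0,0,10,0.5,0,0,0,10,0.5,0,0,0,10,0.5,0,0,0,10,0.5,0,0,0,10,0.5,0,0,0,10,0.5,0,0,0,0,0.5,0,0,0,0,0.5]'

```text
t: 9.02
eef_pos: [427.7, -188.0, 197.3]
tcp_rot: [2.317, 2.122, 0.0]
force: [0.4, 0.9, -0.2]
grip_width: 0.498
grasp_force: 0.0
```

```bash
python3 - <<'E'
from h import *
togo([426.7,-188.2,71],-4.9)
c=cam("wrist"); im=eyes.grab_frame("wrist"); cv2.imwrite("pics/w2.png",im); np.save("w2.npy",np.hstack([c[0],c[1],c[2][:,None]]))
E
```

```text
t 9.03 tcp [ 427.7 -188.   197.3] yhead -5.0 j [-0.57  0.21 -0.36  1.    0.    1.09] shift [-0.0002 -0.001   0.1263] roll -0.12195913433799888 force [ 0.4  0.9 -0.2] grip 0.4983824972253669 0.0
```

View pics/w2.png

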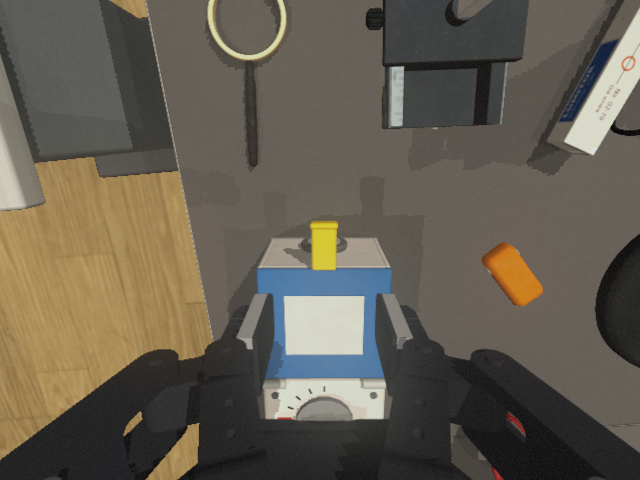

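The wrist view shows the yellow tab centred at (323,246) between the open fingers, with the flap shut. I'll check the dial in a crop of the top view and compute the tab centre.

```bash
python3 - <<'E'
from h import *
a=np.load("w2.npy"); c=(a[:,:3],a[:,3:6],a[:,6]); im=cv2.imread("pics/w2.png"); hsv=cv2.cvtColor(im,cv2.COLOR_BGR2HSV)
m=cv2.inRange(hsv,(22,120,80),(35,255,255)); m[:200]=0;m[290:]=0
k=max(cv2.findContours(m,cv2.RETR_EXTERNAL,cv2.CHAIN_APPROX_NONE)[0],key=cv2.contourArea)
print(cv2.minAreaRect(np.array([onz(c,p[0],88)[:2] for p in k],np.float32)), cv2.boundingRect(k))
t=eyes.grab_frame("top"); cv2.imwrite("pics/top1.png",cv2.resize(t[255:315,375:475],(800,480),interpolation=cv2.INTER_CUBIC))
togo([426.7,-188.2,71],-4.9)
E
```

```text
((426.6436462402344, -192.67294311523438), (35.89289474487305, 19.0191650390625), 85.00605010986328) (310, 221, 28, 49)
t 9.12 tcp [ 427.7 -188.   197.3] yhead -5.1 j [-0.57  0.21 -0.36  1.   -0.    1.09] shift [-0.0002 -0.001   0.1263] roll -0.19756470394150938 force [ 0.3  0.2 -0.2] grip 0.4988948616816555 0.0
```

View pics/top1.png

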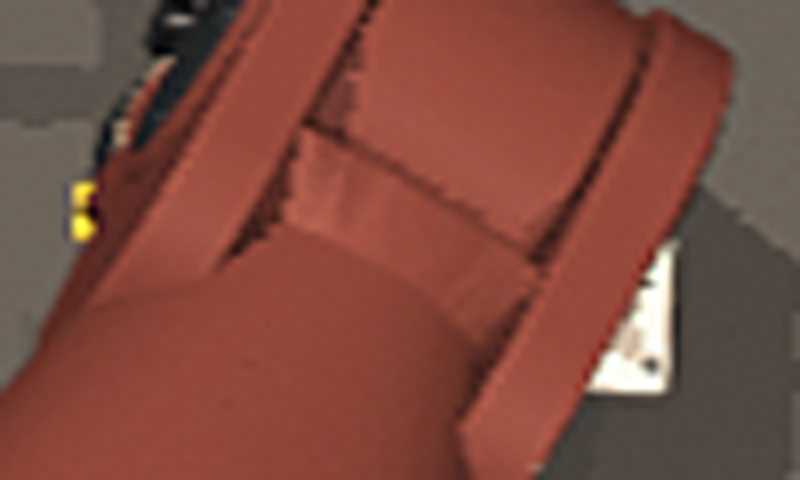

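The arm hides the dial from the top camera. The turn itself was a firm pinch and measured 63.6°, so I'll go on and lower onto the tab and pinch it.

Request:
step_arm --moves '[0,0,0.03,0,0.5,0,0,0.03,0,0.5,0,0,0.03,0,0.5,0,-0.001,0.026,0,0.5,0,0,0.01,0,0.5,0,0,0,0,0.3,0,0,0,0,0.1,0,0,0,0,0,0,0,0,0,0,0,0,0,0,0]' --force 25

```text
t: 10.38
eef_pos: [427.1, -188.1, 71.8]
tcp_rot: [2.32, 2.117, 0.001]
force: [0.0, 0.3, 3.5]
grip_width: 0.213
grasp_force: 24.6
```

Request:
step_arm --moves '[-0.0006,0,-0.0118,0,0,-0.0018,0,-0.0117,0,0,-0.0029,0,-0.0115,0,0,-0.0041,0,-0.0111,0,0,-0.0052,0,-0.0107,0,0,-0.0062,0,-0.0101,0,0,-0.0072,0,-0.0094,0,0,-0.0081,0,-0.0087,0,0,-0.0089,0,-0.0078,0,0]'

```text
t: 11.5
eef_pos: [423.1, -232.3, 165.2]
tcp_rot: [-2.32, -2.118, -0.004]
force: [5.8, 5.2, 4.3]
grip_width: 0.203
grasp_force: 24.2
```

Request:
step_arm --moves '[-0.0097,0,-0.0069,0,0,-0.0103,0,-0.0059,0,0,-0.0108,0,-0.0048,0,0,-0.0113,0,-0.0038,0,0,-0.0116,0,-0.0026,0,0,-0.0118,0,-0.0014,0,0,-0.0119,0,-0.0002,0,0,-0.0118,0,0.0009,0,0,-0.0117,0,0.0021,0,0,0,0,0,0,0,0,0,0,0,0]'

```text
t: 12.88
eef_pos: [414.4, -336.2, 189.9]
tcp_rot: [2.317, 2.112, -0.003]
force: [1.4, -2.9, 19.5]
grip_width: 0.198
grasp_force: 24.3
```

Request:
step_arm --moves '[0,0,0,0,0.5,0,0,0,0,0.5,0,0,0,0,0.5,0,0,-0.03,0,0.5,0,0,-0.03,0,0.5,0,0,-0.01,0,0.5,0.039,0,0,-10,0.5,0.0,0,0,-10,0.5,0,0,0,-10,0.5,0,0,0,-10,0.5,0,0,0,-10,0.5,0,0,0,-10,0.5,0,0,0,-10,0.5,0,0,0,-10,0.5,0,0,0,-10,0.5,0,0.039,0,0,0.5,0,0,0,0,0.5,0,0,0,0,0.5]'

```text
t: 15.12
eef_pos: [420.4, -255.6, 256.3]
tcp_rot: [-0.143, -3.138, -0.0]
force: [-1.3, -0.9, -0.4]
grip_width: 0.498
grasp_force: 0.0
```

```bash
python3 - <<'E'
from h import *
togo([420.9,-257.9,52],85.1)
c=cam("wrist"); im=eyes.grab_frame("wrist"); cv2.imwrite("pics/w3.png",im); np.save("w3.npy",np.hstack([c[0],c[1],c[2][:,None]]))
E
```

```text
t 15.12 tcp [ 420.4 -255.6  256.3] yhead 84.8 j [-0.69  0.21 -0.19  1.17 -0.   -0.6 ] shift [-0.0009 -0.0022  0.2043] roll -0.3207051353146255 force [-1.3 -0.9 -0.4] grip 0.49769491975829494 0.0
```

View pics/w3.png

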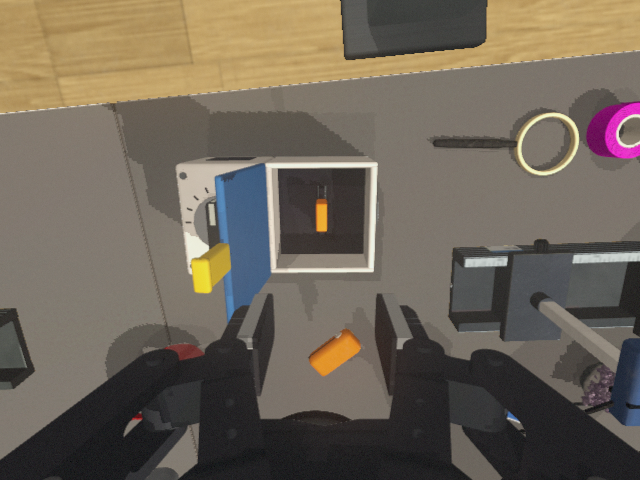

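The flap is open and leaning past upright. The dial bar points toward the mark, with its white pointer at (212,213). The orange filter tab stands in the bay at (321,215); the loose orange thing at (335,352) is a look-alike.

```bash
python3 - <<'E'
from h import *
a=np.load("w3.npy"); c=(a[:,:3],a[:,3:6],a[:,6]); im=cv2.imread("pics/w3.png"); hsv=cv2.cvtColor(im,cv2.COLOR_BGR2HSV)
m=cv2.inRange(hsv,(8,150,120),(20,255,255)); m[:185]=0;m[250:]=0;m[:,:300]=0;m[:,345:]=0
k=max(cv2.findContours(m,cv2.RETR_EXTERNAL,cv2.CHAIN_APPROX_NONE)[0],key=cv2.contourArea)
r=cv2.minAreaRect(np.array([onz(c,p[0],77)[:2] for p in k],np.float32));print(r, cv2.boundingRect(k))
for z in (77,):
  for uv in((232,247),(230,268)): 
    # flap tab end corners: intersect ray with changer's x-plane through tab centre line -> report y,z for several z
    for zz in(195,200,205,210): print(uv,zz,onz(c,uv,zz).round(1))
togo([*r[0],54],85.1)
E
```

```text
((417.9566345214844, -258.23974609375), (9.012211799621582, 29.097835540771484), 84.80978393554688) (316, 199, 11, 33)
(232, 247) 195 [ 406.2 -307.9  195. ]
(232, 247) 200 [ 404.8 -306.5  200. ]
(232, 247) 205 [ 403.3 -305.   205. ]
(232, 247) 210 [ 401.9 -303.6  210. ]
(230, 268) 195 [ 418.9 -311.2  195. ]
(230, 268) 200 [ 417.2 -309.7  200. ]
(230, 268) 205 [ 415.4 -308.1  205. ]
(230, 268) 210 [ 413.7 -306.6  210. ]
t 15.18 tcp [ 420.4 -255.9  256.3] yhead 84.8 j [-0.7   0.22 -0.19  1.17 -0.   -0.6 ] shift [ 0.0021 -0.0025  0.2023] roll -0.34799299119021043 force [ 0.3 -0.1  0.1] grip 0.5026054404721144 0.0
```

```bash
python3 - <<'E'
from h import *
a=np.load("w3.npy"); c=(a[:,:3],a[:,3:6],a[:,6])
H=np.array([416.7,-306.3,84]);u=np.array([.0854,.9963,0])
for th in(1.55,1.65,1.75,1.85): print(th,[proj(c,H+r*(np.cos(th)*u+[0,0,np.sin(th)])).round(0).tolist() for r in(96,131)])
E
```

```text
1.55 [[246.0, 256.0], [234.0, 276.0]]
1.65 [[231.0, 255.0], [210.0, 276.0]]
1.75 [[216.0, 255.0], [187.0, 275.0]]
1.85 [[203.0, 254.0], [166.0, 273.0]]
```

Request:
step_arm --moves '[0.0007,-0.0025,0.04,0,0.35,0,0,0.05,0,0.35,0,0,0.05,0,0.35,0,0,0.03,0,0.35,0,0,0.02,0,0.35,0,0,0.014,0,0.35,0,0,0,0,0.35,0,0,0,0,0.2,0,0,0,0,0.05,0,0,0,0,0,0,0,0,0,0,0,0,0,0,0,0,0,0,0,0]' --force 40

```text
t: 16.8
eef_pos: [420.1, -258.5, 53.6]
tcp_rot: [0.143, 3.137, -0.002]
force: [-0.4, 0.6, 6.3]
grip_width: 0.108
grasp_force: 40.6
```

Request:
step_arm --moves '[0,0,-0.008,0,0,0,0,-0.01,0,0,0,0,-0.015,0,0,0,0,-0.015,0,0,0,0,-0.02,0,0,0,0,-0.02,0,0,0,0,-0.02,0,0,0,0,-0.02,0,0,0,0,0,0,0,0,0,0,0,0]'

```text
t: 18.05
eef_pos: [419.2, -257.7, 180.2]
tcp_rot: [-0.144, -3.138, -0.001]
force: [-0.5, 0.3, -0.4]
grip_width: 0.113
grasp_force: 39.7
```

```bash
python3 - <<'E'
from h import *
# torch from top view: lens ring and body axis
im=cv2.imread("pics/top0.png"); c=cam("top"); hsv=cv2.cvtColor(im,cv2.COLOR_BGR2HSV)
m=cv2.inRange(hsv,(60,90,80),(90,255,255)); m[:,:250]=0;m[:,275:]=0;m[:260]=0;m[290:]=0
ys,xs=np.nonzero(m); print(np.c_[xs,ys].min(0),np.c_[xs,ys].max(0))
# rail direction for ref + torch ends by hand from crop (scale 4.4, origin 110,250)
for q in((516,124),(664,98)):
    uv=np.array(q)/4.4+[110,250]; print(uv,onz(c,uv,110).round(1))
t=eyes.grab_frame("top"); ROI=t[255:305,215:285]
cv2.imwrite("pics/torch.png",cv2.resize(ROI,(800,571),interpolation=cv2.INTER_CUBIC))
togo([430,-60,175],85)
E
```

```text
[257 267] [264 278]
[227.27272727 278.18181818] [445.5 251.1 110. ]
[260.90909091 272.27272727] [459.7 160.3 110. ]
t 18.1 tcp [ 419.1 -257.6  180. ] yhead 84.8 j [-0.7   0.27 -0.33  0.98 -0.   -0.61] shift [0.0072 0.1978 0.0051] roll -0.23972820250983773 force [-0.  -0.2 -1.5] grip 0.10886031617306885 39.695618748664856
```

View pics/torch.png

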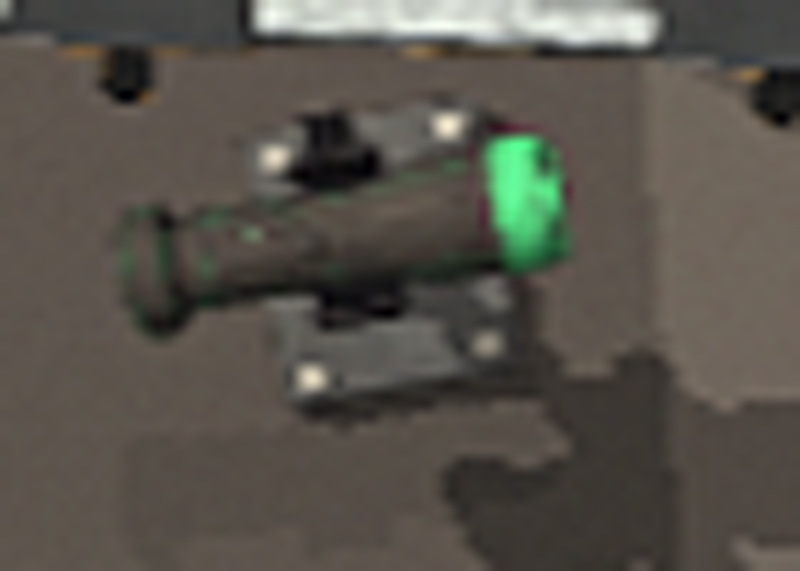

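The crop shows the green ring spanning (490–570, 135–270), the back end near (145,270), and the stand screws at (275,157), (447,125), (312,377) and (487,345). I'll compute the axis from the screws and the body.

```bash
python3 - <<'E'
from h import *
c=cam("top"); f=lambda q,z: onz(c,np.array(q)*70/800+[215,255],z)[:2]
s=[f(q,8) for q in((275,157),(447,125),(312,377),(487,345))]
F=f((563,200),100); B=f((122,275),100); F2=f((528,203),110);B2=f((148,272),110)
for d in(s[1]-s[0],s[3]-s[2],F-B,F2-B2): print(np.degrees(np.arctan2(d[1],d[0])),np.linalg.norm(d))
print("base c",np.mean(s,0),"F",F,"B",B,F2)
b=np.radians(-79.7); d=np.array([np.cos(b),np.sin(b)]); T=F+50*d; print("target",T)
togo([T[0],T[1],180],100.3)
E
```

```text
-80.48806916207788 43.78915794129121
-80.70303776505094 44.40383403599469
-81.39409519115388 105.97885948276601
-80.75199465992824 90.93937478513803
base c [451.95540722 204.70394164] F [459.41171498 151.97194022] B [443.55333071 256.75758001] [458.37467567 159.49736771]
target [468.35182573 102.77768832]
t 18.1 tcp [ 419.1 -257.6  180. ] yhead 84.8 j [-0.7   0.27 -0.33  0.98 -0.   -0.61] shift [-1.620e-02  3.634e-01  2.000e-04] roll -15.53972820250982 force [-0.  -0.2 -1.5] grip 0.10886031617306885 39.695618748664856
```

Request:
step_arm --moves '[0,0.02,0,0,0,-0.0016,0.035,0,0,0,-0.002,0.035,0,0,0,-0.002,0.035,0,0,0,-0.002,0.035,0,0,0,-0.002,0.035,0,0,0,-0.002,0.035,0,0,0,-0.002,0.035,0,0,0,-0.002,0.035,0,0,0,0,0.033,0,0,0,0,0.02,0,0,0,0,0.01,0,0,0,0,0,0,-7,0,0,0,0,-7.5,0,0,0,0.015,0,0,0,0,0.015,0,0,0,0,0.015,0,0,0,0,0.009,0,0,0,0,0,0,0,0,0,0,0,0]'

```text
t: 20.6
eef_pos: [468.4, 102.1, 127.1]
tcp_rot: [-0.254, 3.131, -0.0]
force: [0.5, 0.2, -0.5]
grip_width: 0.109
grasp_force: 39.7
```

```bash
python3 - <<'E'
from h import *
togo([467.5,102.6,125.6],99.3)
t=eyes.grab_frame("top"); s=eyes.grab_frame("scene")
o=np.zeros((600,800,3),np.uint8); o[:,:400]=cv2.resize(s[200:275,235:285],(400,600),interpolation=cv2.INTER_CUBIC)
o[:290,400:]=cv2.resize(t[240:298,375:455],(400,290)); o[290:,400:]=cv2.resize(t[250:312,220:300],(400,310))
cv2.imwrite("pics/fin.png",o)
E
```

```text
t 20.6 tcp [468.4 102.1 127.1] yhead 99.3 j [ 0.06  0.29 -0.44  0.83 -0.   -0.1 ] shift [0.0009 0.0006 0.0015] roll -0.041887775435185404 force [ 0.5  0.2 -0.5] grip 0.10859887787648555 39.67953979969025
```

View pics/fin.png

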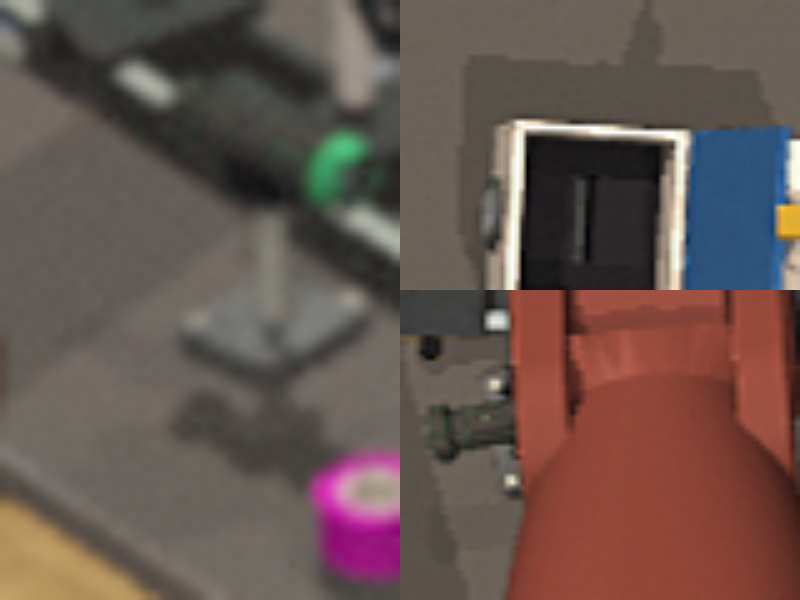

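The slot is empty, so the filter is out. The flap is open in the top view, but my scene crop missed the filter itself. I'll use the last picture for a composite check.

```bash
python3 - <<'E'
from h import *
c=cam("top");H=np.array([416.7,-306.3,84]);u=np.array([.0854,.9963,0])
for th in(1.55,1.65,1.75,1.85): print(th,[proj(c,H+r*(np.cos(th)*u+[0,0,np.sin(th)])).round(1).tolist() for r in(0,96,131)])
sc=cam("scene"); p=proj(sc,[468,102,100]).astype(int); L=proj(sc,[459.4,152,100]); print(p,L)
t=eyes.grab_frame("top"); s=eyes.grab_frame("scene"); w=eyes.grab_frame("wrist")
o=np.zeros((600,800,3),np.uint8); x,y=p
o[:300,:400]=cv2.resize(s[y-38:y+37,x-50:x+50],(400,300),interpolation=cv2.INTER_CUBIC)
o[300:,:400]=cv2.resize(w,(400,300)); o[:300,400:]=cv2.resize(t[255:315,395:475],(400,300),interpolation=cv2.INTER_CUBIC)
o[300:,400:]=cv2.resize(s[250:325,320:420],(400,300),interpolation=cv2.INTER_CUBIC)
cv2.imwrite("pics/fin2.png",o)
E
```

```text
1.55 [[432.2, 285.3], [438.8, 284.2], [441.4, 283.8]]
1.65 [[432.2, 285.3], [442.5, 284.5], [446.5, 284.2]]
1.75 [[432.2, 285.3], [446.1, 284.8], [451.5, 284.6]]
1.85 [[432.2, 285.3], [449.5, 285.0], [456.3, 284.9]]
[291 225] [280.25539665 221.47327762]
```

View pics/fin2.png

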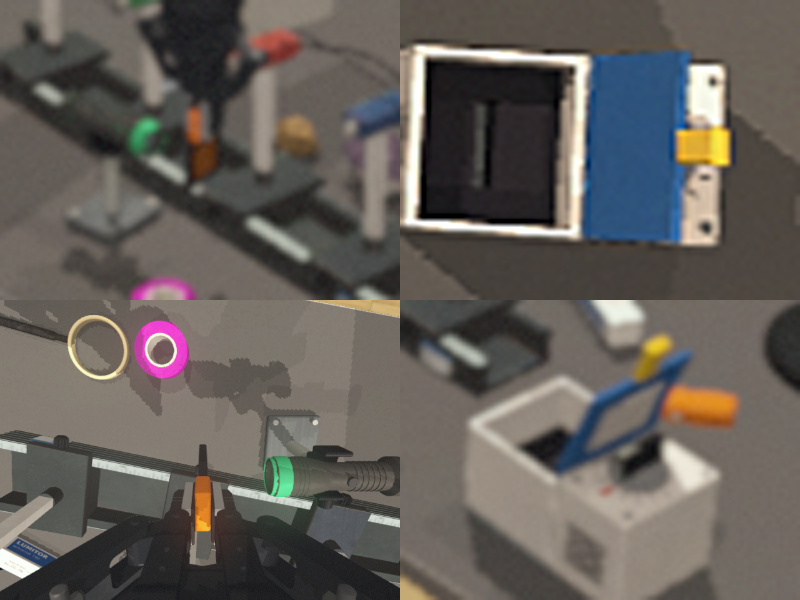

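The composite shows the filter hanging upright between the fingers in front of the green lens, the flap leaning far open, and the dial bar aligned with the red mark. I'll run one numeric check of the lens offset from the wrist view.

```bash
python3 - <<'E'
from h import *
c=cam("wrist"); w=eyes.grab_frame("wrist"); hsv=cv2.cvtColor(w,cv2.COLOR_BGR2HSV)
m=cv2.inRange(hsv,(65,120,80),(88,255,255)); m[:240]=0; m[330:]=0
k=max(cv2.findContours(m,cv2.RETR_EXTERNAL,cv2.CHAIN_APPROX_NONE)[0],key=cv2.contourArea); x,y,a,b=cv2.boundingRect(k); print(x,y,a,b)
s=state();R=Ro.from_rotvec(s["tcp_rot"]).as_matrix()
for uv,z in(((x+3,y+b/2),100),((x+a/2,y),100),((x+a/2,y+b),100)): print((R.T@(onz(c,uv,z)-s["eef_pos"])).round(1))
togo([467.5,102.6,125.6],99.3)
E
```

```text
438 251 32 64
[ 1.3 58.3 26.9]
[18.  63.  26.9]
[-16.4  66.5  27. ]
t 20.9 tcp [468.4 102.1 126.9] yhead 99.3 j [ 0.06  0.3  -0.44  0.83 -0.   -0.1 ] shift [0.0008 0.0006 0.0013] roll -0.03814056068097216 force [ 0.3  0.2 -0.4] grip 0.10983838541167834 39.679221510887146
```

```bash
python3 -c "
from h import *
print(ctrl.close_job())"
```

```text
the job is handed in; nothing more can be done
None
```

The job is handed in at about 21 s, verdict not shown: by my measurements the dial is at the red mark, the flap is open past upright, and the filter is held still and upright about 5 cm in front of the larger green-ringed torch, 1–2 mm off the lens axis.

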